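# Put the goldsmith's tools back on their outlines

## Robot

A 6-joint arm with a two-finger parallel gripper is mounted at the origin on the work surface. World frame = base frame: x ahead of the robot, y to its left, z up, the work surface at z = 0. Lengths are in m, angles in degrees, forces in N, time in s.
With the tool pointing down it reaches from about 0.3 to 0.75 m from the base axis. Payload 8.5 kg.
Tool frame: the origin (TCP) lies midway between the tips of the shut fingers; the grasp point (between the pads) lies 19 mm behind it; z points along the fingers, y is the line along which they close (so a half turn about z gives the same grasp; the last joint's range is limited). The gripper opens to 85 mm and grips with 20 to 120 N. Pads are 22 mm wide; open, the fingers measure 114 mm over their backs; the gripper's body (76 mm by 85 mm) begins 54 mm behind the grasp point. The pads swing forward as they close: fully open they stand 13 mm farther back than shut.
Start: joints at [-79.658, 21.807, 74.336, -0, 83.858, -12.336], TCP at [0.212, -0.507, 0.231] pointing down, gripper open.
Joint ranges: [-178.18, 178.18], [-50.72, 133.34], [12.68, 142.11], [-81.47, 261.47], [9.98, 163.14], [-165.26, 165.26]. Speed limits (degrees/s): [136.94, 136.94, 180, 180, 180, 180].

## Interface

Orientations are given as a 3x3 rotation matrix whose columns are the frame's x, y, z axes.
In Python, from rig import env, get_image, close_job gives the robot as it stands.
- The arm moves only by the tool step_arm, never from a script. Its argument "targets" is a list of rows, each a list of 2 entries, a list of its own where there are three numbers: the shift along the tool's x, y, z as a fraction of full scale, then the turn, a rotation vector about the tool's x, y, z as a fraction of full scale. In form: [[[x, y, z], [wx, wy, wz]], ...]. A call has 1 to 10 rows; each row is the pose to reach, as a shift and turn from the pose commanded when the call began, along the tool's axes at that moment; what a row does not reach only later rows make up. Full scale, the value 1, is 0.3 m for a shift and 45 degrees for a turn. A row lasts 1/12 s, in which the tool goes at most 41.7 mm and 7.16 degrees, less where a joint would pass 70% of its speed; a pose out of reach is approached as far as the arm can. A call with a number of a shift or a turn outside -1 to 1 is refused whole. A call with a gripper value outside its range is refused whole. "jaw" is the finger opening in mm, from 0 to 85.4, set as the call begins (left out, the last holds). The fingers move at their own pace and stop on an object; "grip_force" is the grip in N (left out, the last holds). Time passes only in rows, so rows that repeat a pose let the fingers close. It gives the time, the measured TCP pose, the force, the opening and the grip force at its end, in the units of the state.
- env.observe(): the state, without advancing time (a new reading comes with each control period).
- get_image(name): name is "scene" or "top"; returns a dict with "img" (480x640x3 uint8, red, green, blue), "z_map" (480x640 float32, m along the optical axis (not along the pixel's ray), 0 where there is no reading), "intrinsics" (3x3 intrinsics, pixels), "rvec" (rotation vector, rad) and "tvec" (3), from world to camera coordinates, as OpenCV has them. Camera axes: x right, y down, z forward; pixel columns grow to the right and rows downward; lengths in m; the calibration is good to about 2 mm. A picture is of the moment at which its call begins.
- close_job(): hands the job in; it is judged then, once.
The state is a dict: "time_s": time; "q": joint angles; "qvel": joint speeds; "joint_efforts": joint torques, N m; "position": TCP position; "tool_rot": TCP orientation; "ft_force": force on the tool from outside, world axes, zero at the start; "wrist_torque": the same for the moment, N m; "grip_width": finger opening in m; "gripper_force": force on a finger pad.
Only numpy, scipy, OpenCV 4.12 (cv2) and the standard library are available. Lean on these libraries where they do the work, as an engineer would, in place of code of your own. Each camera call takes 0.05 s, during which the arm holds its last target. There are 200 camera calls.

## Task

In the goldsmith's tool tray the ring clamp, the doming block and the borax dish have been put back on one another's outlines, and the anvil has been left out on the bench. Set each of the four upright and squarely inside the outline drawn for it in the tray, the anvil with its horn the way it is drawn; the anvil's empty outline or a bare patch can hold a piece in the meantime. Leave the little amber bottle standing where it is.

Things in the scene. Friction and masses are not known exactly. Their poses are not given: they have to be found in the camera images.
- clamp: Goldsmith's wooden ring clamp lying flat: a pale wooden bar 124 mm long (x), with a steel band round its middle and dark leather-faced jaws at both ends. The middle 60 mm is 30 mm wide (y) and 26 mm high, the ends 26 mm wide and 24 mm high; both ends alike. Origin: centre of the underside; x along its length, z up. About 0.09 kg. Starts lying on the square outline.
- block: Steel doming block: a bright steel cube of 40 mm with round hollows sunk in its faces. Origin: centre of the underside; x and y square to its sides, z up. About 0.5 kg. Starts standing on the round outline.
- dish: Round white ceramic borax dish, open at the top: 58 mm across the outside, 24 mm high, straight wall 4 mm thick, floor 7 mm thick. Origin: centre of the underside, z up. About 0.08 kg. Starts standing on the long narrow outline.
- anvil: Small dark steel bench anvil, 55 mm high, foot 60 (x) x 44 (y) x 10 mm, narrow waist. Grip its upper part, 24 mm wide (y), x -36 to +16 mm, 36 to 54 mm high; a round horn tapers from it to x = +62 mm. Origin: centre of the foot's underside, below the weight; x towards the horn, z up. 0.55 kg. Starts on the bare bench left or right of the tray, horn roughly to the robot's left.
- anvil_horn (a point): Tip of the anvil's horn: 62 mm along the anvil's x from its origin, 43.5 mm above its underside.
- mark_clamp: The ring clamp's outline: a long narrow shape drawn in black line on the grey floor of the tool tray, 136 mm (x) by 42 mm (y), 5 to 6 mm larger all round than the clamp. Origin: its centre, on the tray floor; x along its length, roughly left to right. The tray floor, on which it is drawn, is flat, 6 mm above the bench, inside a rim 6 mm higher; the line has no height.
- mark_block: The doming block's outline: a square of 50 mm drawn in black line on the tray floor, 5 mm larger all round than the block. Origin: its centre, on the tray floor; x and y along its sides.
- mark_dish: The dish's outline: a circle of 68 mm drawn in black line on the tray floor, 5 mm larger all round than the dish. Origin: its centre, on the tray floor.
- mark_anvil: The anvil's outline, black line on the tray floor, 5 mm larger all round than the anvil: foot 70 (x) x 54 mm (y), a short heel to x = -44 mm, a pointed horn to x = +67 mm. Empty at the start. Origin: where the foot's centre belongs, on the tray floor; x towards the drawn horn. The outlines form two rows, some 125 mm apart away from the robot, 210 mm across; the floor inside the rim: 270 x 410 mm.
- flux_bottle: Small amber glass bottle with a black cap, 28 mm across and 62 mm high, light, standing in the middle of the tray between the four outlines. Origin: centre of its underside. It stays where it is.

How it is judged (in metres and radians):
At the end, for the whole second after the job is handed in: Clamp, block, dish and anvil each at rest, upright (0.1 rad), on the tray floor within 12 mm of their own outlines' centres; clamp, block and anvil within 0.2 rad of the drawn direction (clamp either way round, block on any side, horn at drawn horn); amber bottle upright, moved under 30 mm (horizontal distance between clamp and mark_clamp below 0.012 m and z of clamp in the frame of mark_clamp between -0.006 and 0.006 m and angle between each of clamp, block, dish, anvil's own z axis and vertical below 0.1 rad and linear speed of each of clamp, block, dish, anvil below 0.02 m/s and angular speed of each of clamp, block, dish, anvil below 0.2 rad/s and angle between the x axis of clamp and the x axis of mark_clamp, either way round below 0.2 rad and horizontal distance between block and mark_block below 0.012 m and z of block in the frame of mark_block between -0.006 and 0.006 m and (angle between the x axis of block and the x axis of mark_block, either way round below 0.2 rad or angle between the x axis of block and the y axis of mark_block, either way round below 0.2 rad) and horizontal distance between dish and mark_dish below 0.012 m and z of dish in the frame of mark_dish between -0.006 and 0.006 m and horizontal distance between anvil and mark_anvil below 0.012 m and z of anvil in the frame of mark_anvil between -0.006 and 0.006 m and angle between the x axis of anvil and the x axis of mark_anvil, either way round below 0.2 rad and x of anvil_horn in the frame of mark_anvil above 0.04 m and distance of flux_bottle from where it was at the start of the episode below 0.03 m and angle between flux_bottle's own z axis and vertical below 0.3 rad); the robot touches nothing.
It fails at once if the amber bottle is knocked over (tilted more than 0.5 rad) (angle between flux_bottle's own z axis and vertical above 0.5 rad).
It also fails if it takes over 106 s, if anything falls off the work surface, if the arm or the gripper's body presses on something with over 40 N, if the wrist force passes 120 N, or if a joint passes its speed limit or range.

## Working session

There is one attempt and no reset: what is moved stays moved. The work goes in short steps, Python scripts to look and compute and a tool call to move; the robot and the scene stay as the last step left them, time stands still between calls to the robot, and variables do not carry over. Pictures are saved under pics/ and viewed, at most 14 in all, crops included, and the job is handed in when it is done.

Besides the shell and the picture viewer there is one more tool, called after "Call:" by a JSON object that holds its "name" and its "arguments", one argument or row to a line. step_arm: Moves the arm, as the interface text tells. Its arguments: {"type":"object","properties":{"targets":{"type":"array","items":{"type":"array"}},"jaw":{"type":"number"},"grip_force":{"type":"number"}},"required":["targets"]}

```bash
mkdir -p pics; ls
cat > h.py <<'E'
import numpy as np, cv2
from rig import env, get_image, close_job
def cam(n):
    d=get_image(n); d['R']=cv2.Rodrigues(np.array(d['rvec'],float))[0]; d['t']=np.array(d['tvec'],float).ravel(); d['K']=np.array(d['intrinsics'],float); return d
def ray(d,uv,z):
    uv=np.atleast_2d(uv).astype(float); p=np.c_[uv,np.ones(len(uv))]@np.linalg.inv(d['K']).T@d['R']
    c=-d['R'].T@d['t']; return c+p*((z-c[2])/p[:,2:])
def cloud(d):
    v,u=np.mgrid[:480,:640]; z=d['z_map']; p=np.dstack([u,v,np.ones_like(u)])@np.linalg.inv(d['K']).T*z[...,None]
    return (p-d['t'])@d['R']
def save(d,name): cv2.imwrite('pics/'+name+'.png',d['img'][...,::-1])
E
python3 - <<'E'
from h import *
for n in('top','scene'):
    d=cam(n); save(d,n+'0'); print(n,-d['R'].T@d['t'],d['K'][0,0]); np.savez(n+'0.npz',**d)
print(env.observe())
E
```

```text
pics
top [0.32581233 0.04168642 1.17345701] 539.2588430239563
scene [ 0.94810774 -0.61051739  0.65175536] 506.9587403772452
{'time_s': 0.1, 'q': array([-7.96588759e+01,  2.18372684e+01,  7.43785424e+01,  1.02511831e-03,
        8.38570958e+01, -1.23366386e+01]), 'qvel': array([-0.0021746 , -0.11108246, -0.10321729,  0.04932455,  0.05994873,
        0.04981548]), 'joint_efforts': array([ 2.07314763e-03, -4.49222946e+01, -2.31658745e+01, -2.97663155e-04,
        3.65894412e-03, -9.01249933e-06]), 'position': array([ 0.21199974, -0.50722729,  0.23078321]), 'tool_rot': array([[ 9.22688569e-01,  3.85546055e-01, -2.10917197e-04],
       [ 3.85546005e-01, -9.22687761e-01,  1.25498399e-03],
       [ 2.89243412e-04, -1.23927767e-03, -9.99999190e-01]]), 'ft_force': array([ 0.03444317, -0.49828794, -0.92064887]), 'wrist_torque': array([0.03430617, 0.02297031, 0.04398211]), 'gripper_force': 0.0, 'grip_width': 0.08548970074564978}
```

View pics/top0.png

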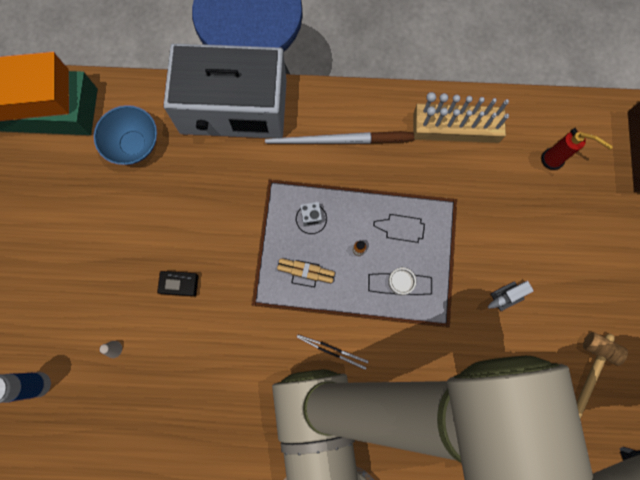

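View pics/scene0.png

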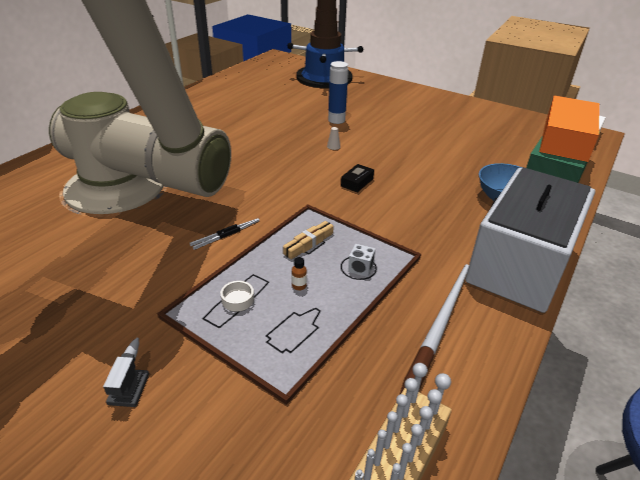

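The top view shows the block on the circle (312,217), clamp on the square (306,272), dish on the long outline (402,282), the empty anvil outline (400,228, horn to the left), the bottle (360,247), and the anvil (510,295, horn left). The scene view confirms that all of them are upright.

Run:
```python
from h import *
d=dict(np.load('top0.npz')); P=cloud(d); img=d['img']; hsv=cv2.cvtColor(img,cv2.COLOR_RGB2HSV)
tray=np.zeros((480,640),np.uint8); cv2.fillPoly(tray,[np.array([[276,188],[449,205],[442,317],[262,299]])],1)
# rectified crop at floor
h=lambda uv:ray(d,uv,.006)[:,:2]
src=np.float32([[276,188],[449,205],[442,317],[262,299]]); w=h(src); print('tray in',w.round(3))
x1=w[:,0].max()+.01;y1=w[:,1].max()+.01
dst=np.float32([[(y1-p[1])*1700,(x1-p[0])*1700] for p in w])
r=cv2.warpPerspective(img,cv2.getPerspectiveTransform(src,dst),(760,540),flags=cv2.INTER_CUBIC); cv2.imwrite('pics/rect.png',r[...,::-1]); print('rect origin',x1,y1)
line=((hsv[...,2]<75)&(tray>0)).astype(np.uint8); 
n,l,s,c=cv2.connectedComponentsWithStats(line,connectivity=8)
for i in range(1,n):
    if s[i,4]<8: continue
    vu=np.argwhere(l==i)[:,::-1]; q=h(vu).astype(np.float32); rr=cv2.minAreaRect(q*1000); print('line',s[i],np.round(rr[0],1),np.round(rr[1],1),round(rr[2],1))
Z=P[...,2]
for nm,(u0,v0,u1,v1),z0,z1 in [('block',(285,190,335,240),.04,.06),('clamp',(268,250,345,295),.02,.05),('dish',(380,262,425,302),.022,.05),('bottle',(345,230,375,262),.05,.09),('anvil',(480,270,540,320),.045,.08),('anvilhorn',(480,270,540,320),.025,.08)]:
    m=np.zeros_like(tray,bool); m[v0:v1,u0:u1]=1; m&=(Z>z0)&(Z<z1)
    q=P[m]; rr=cv2.minAreaRect((q[:,:2]*1000).astype(np.float32)); cc=cv2.minEnclosingCircle((q[:,:2]*1000).astype(np.float32))
    print(nm,m.sum(),'z',np.percentile(q[:,2],[5,50,95]).round(4),np.round(rr[0],1),np.round(rr[1],1),round(rr[2],1),'mean',q[:,:2].mean(0).round(4),'circ',np.round(cc[0],1),round(cc[1],1))
print('floor z',np.median(Z[(tray>0)]))
```

```text
tray in [[ 0.692  0.148]
 [ 0.67  -0.242]
 [ 0.42  -0.226]
 [ 0.441  0.163]]
rect origin 0.7024607114012256 0.17337851066534776
line [320 206   7  22  32] [631.8  37.7] [48.9 10.6] 10.8
line [296 209   4  16  16] [628.6  97.6] [ 5.1 34.9] 85.1
line [311 211   7   7  36] [635.7  59.8] [13.9 13.4] 2.7
line [387 214   6   6  10] [ 638.1 -108.3] [ 4.  16.1] 55.6
line [420 219   5  16  18] [ 618.7 -183.5] [34.7  7.6] 14.1
line [305 221  16   4  36] [615.3  62.1] [ 5.7 34. ] 10.0
line [385 231   4   7  12] [ 597.2 -103.1] [14.5  3.9] 12.2
line [356 241  10   9  69] [570.8 -46.1] [18.9 19.1] 46.6
line [310 263   9   3  11] [522.9  54.5] [18.1  2.6] 81.2
line [292 275   2   8   8] [488.4 100.3] [ 1.7 15.5] 81.9
line [430 277   2  17  18] [ 487.8 -200.8] [35.   2.2] 0.1
line [368 279   2   6   8] [489.3 -65.9] [11.   2.2] 1.4
line [311 281   5   6   9] [477.9  52.6] [ 5.1 14. ] 54.1
block 316 z [0.041  0.0461 0.0505] [628.5  66.8] [42.2 39.9] 11.8 mean [0.6282 0.0667] circ [628.7  66.9] 28.2
clamp 767 z [0.0261 0.0311 0.0355] [503.8  72. ] [123.6  31. ] 78.1 mean [0.5032 0.0718] circ [504.1  72.2] 62.4
dish 175 z [0.0244 0.0301 0.0337] [ 490.4 -134.9] [56.7 56. ] 0.8 mean [ 0.4909 -0.1352] circ [ 490.8 -135.5] 29.3
bottle 96 z [0.0508 0.0669 0.0724] [555.9 -41.7] [21.1 18.7] 89.8 mean [ 0.5554 -0.0407] circ [556.4 -42.2] 11.8
anvil 461 z [0.0476 0.0543 0.0585] [ 464.7 -354.1] [23.7 97.8] 28.5 mean [ 0.4681 -0.3605] circ [ 463.4 -355. ] 49.1
anvilhorn 481 z [0.0455 0.0542 0.0584] [ 464.7 -354.1] [23.7 97.8] 28.6 mean [ 0.4677 -0.3597] circ [ 463.4 -355. ] 49.1
floor z 0.007215906754163689
```

View pics/rect.png

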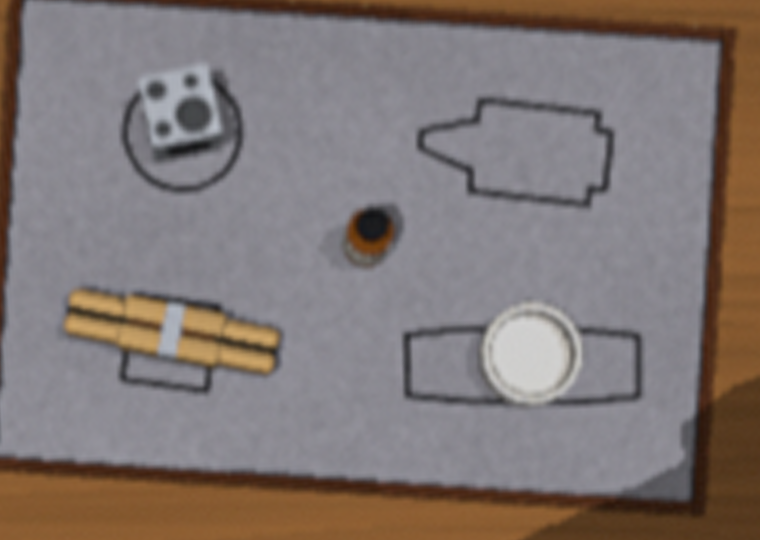

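The rectified view gives the clamp mark centre near (522,366), block mark corners (122,379) and (220,305), the circle centre (183,133), and the anvil foot centre near (536,151). I'll refine the anvil outline and set up the move calculator.

```bash
cat >> h.py <<'E'
def go(p,close,q=None):
    """fractions for TCP to p with closing line at world angle close (deg)"""
    s=env.observe(); R=np.array(s['tool_rot']); t=np.array(s['position'])
    yaw0=np.degrees(np.arctan2(R[1,0],R[0,0])); q1=np.degrees(np.arctan2(p[1],p[0]))
    best=None
    for k in(-2,-1,0,1,2):
        y=close+90+180*k; q6=q1+90-y
        if abs(q6)<150 and (best is None or abs(y-yaw0)<abs(best[0]-yaw0)): best=(y,q6)
    a=np.radians(best[0]); T=np.array([[np.cos(a),np.sin(a),0],[np.sin(a),-np.cos(a),0],[0,0,-1]])
    w=np.degrees(cv2.Rodrigues(R.T@T)[0].ravel())/45; sh=R.T@(np.array(p)-t)/.3
    print('t',round(s['time_s'],2),'shift',sh.round(4),'turn',w.round(3),'q6',round(best[1]),'dist',round(np.linalg.norm(sh)*.3,3),'deg',round(best[0]-yaw0,1),'w',round(s['grip_width'],4),'F',round(s['gripper_force'],1),'pos',t.round(4))
E
python3 - <<'E'
from h import *
r=cv2.imread('pics/rect.png'); g=cv2.cvtColor(r,cv2.COLOR_BGR2GRAY)
W=lambda u,v:(.7025-v/1700,.1734-u/1700)
for nm,(u,v) in {'anvil':(536,150),'sq':(165,375)}.items():
    m=(g<105).astype(np.uint8); ff=m.copy(); cv2.floodFill(ff,None,(u,v),5)
    b=(ff==5).astype(np.uint8); c=max(cv2.findContours(b,0,2)[0],key=cv2.contourArea); M=cv2.moments(c)
    print(nm,cv2.contourArea(c)/1700**2*1e6,W(M['m10']/M['m00'],M['m01']/M['m00']),cv2.minAreaRect(c),W(*cv2.minAreaRect(c)[0]))
go((.4905,-.1353,.11),-67.3)
E
```

```text
anvil 3966.262975778546 (0.6135787777706503, -0.13692147454401604) ((514.6145629882812, 149.84014892578125), (180.99148559570312, 85.05109405517578), 6.581944942474365) (0.6143587359260111, -0.129314448816636)
sq 489.4463667820069 (0.48432964949854107, 0.07672376853180296) ((165.8091278076172, 370.1044616699219), (77.51863098144531, 22.58694076538086), 7.352379322052002) (0.4847914931353401, 0.07586521893669577)
t 0.1 shift [ 1.3344 -0.7855  0.404 ] turn [-0.002 -0.    -0.   ] q6 52 dist 0.48 deg 0.0 w 0.0855 F 0.0 pos [ 0.212  -0.5072  0.2308]
```

Call:
{"name": "step_arm", "arguments": {
  "targets": [
    [[0.98,-0.58,0.2],[0,0,0]],
    [[0.98,-0.58,0.2],[0,0,0]],
    [[0.98,-0.58,0.2],[0,0,0]],
    [[0.98,-0.58,0.2],[0,0,0]],
    [[0.98,-0.58,0.2],[0,0,0]],
    [[0.98,-0.58,0.2],[0,0,0]],
    [[0.98,-0.58,0.2],[0,0,0]],
    [[0.98,-0.58,0.2],[0,0,0]],
    [[0.98,-0.58,0.2],[0,0,0]],
    [[0.98,-0.58,0.2],[0,0,0]]
  ],
  "jaw": 82,
  "grip_force": 30
}}

```text
time_s: 0.93
position: [0.4172, -0.2307, 0.1706]
tool_rot: [[0.921, 0.39, -0.001], [0.39, -0.921, 0.002], [-0.0, -0.002, -1.0]]
ft_force: [0.2, -0.6, 0.5]
grip_width: 0.0823
gripper_force: 0.0
```

```bash
python3 -c "
from h import *
go((.4905,-.1353,.06),-67.3)"
```

```text
t 0.93 shift [ 0.349  -0.1969  0.3688] turn [-0.003  0.     0.005] q6 52 dist 0.163 deg -0.2 w 0.0823 F 0.0 pos [ 0.4172 -0.2307  0.1706]
```

Call:
{"name": "step_arm", "arguments": {
  "targets": [
    [[0.35,-0.197,0.3],[0,0,0]],
    [[0.35,-0.197,0.3],[0,0,0]],
    [[0.35,-0.197,0.3],[0,0,0]],
    [[0.35,-0.197,0.3],[0,0,0]],
    [[0.35,-0.197,0.3],[0,0,0]],
    [[0.35,-0.197,0.37],[0,0,0]],
    [[0.35,-0.197,0.45],[0,0,0]],
    [[0.35,-0.197,0.52],[0,0,0]],
    [[0.35,-0.197,0.555],[0,0,0]],
    [[0.35,-0.197,0.555],[0,0,0]]
  ]
}}

```text
time_s: 1.77
position: [0.4891, -0.1395, 0.0033]
tool_rot: [[0.923, 0.384, -0.003], [0.384, -0.923, 0.001], [-0.002, -0.003, -1.0]]
ft_force: [0.4, 1.3, 0.3]
grip_width: 0.0821
gripper_force: 0.0
```

Call:
{"name": "step_arm", "arguments": {
  "targets": [
    [[0,0,0],[0,0,0]],
    [[0,0,0],[0,0,0]],
    [[0,0,0],[0,0,0]],
    [[0,0,0],[0,0,0]],
    [[0,0,0],[0,0,0]],
    [[0,0,0],[0,0,0]]
  ],
  "jaw": 45
}}

```text
time_s: 2.27
position: [0.4907, -0.1394, 0.0063]
tool_rot: [[0.923, 0.386, 0.002], [0.386, -0.923, -0.002], [0.001, 0.002, -1.0]]
ft_force: [-2.1, -2.4, 6.2]
grip_width: 0.0576
gripper_force: 32.0
```

```bash
python3 -c "
from h import *
go((.613,-.1407,.06),-67.3)
d=cam('scene');save(d,'s1')"
```

```text
t 2.27 shift [ 0.3746  0.1616 -0.1783] turn [ 0.003 -0.001 -0.   ] q6 54 dist 0.134 deg 0.0 w 0.0576 F 32.0 pos [ 0.4907 -0.1394  0.0063]
```

View pics/s1.png

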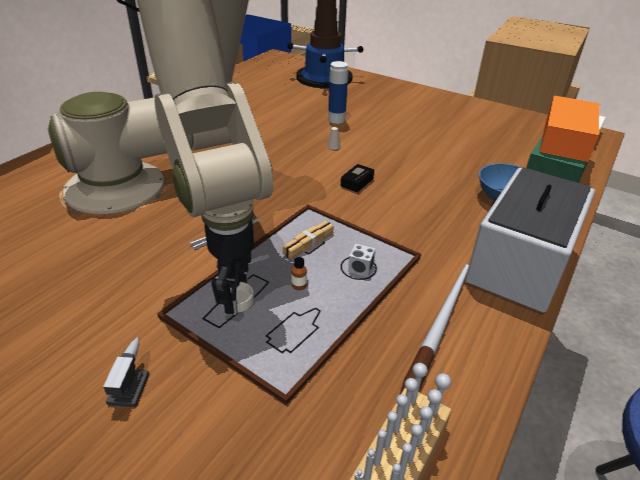

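Call:
{"name": "step_arm", "arguments": {
  "targets": [
    [[0,0,-0.05],[0,0,0]],
    [[0,0,-0.12],[0,0,0]],
    [[0.1,0.04,-0.15],[0,0,0]],
    [[0.2,0.09,-0.15],[0,0,0]],
    [[0.3,0.13,-0.15],[0,0,0]],
    [[0.36,0.155,-0.15],[0,0,0]],
    [[0.375,0.162,-0.13],[0,0,0]],
    [[0.375,0.162,-0.09],[0,0,0]],
    [[0.375,0.162,-0.05],[0,0,0]],
    [[0.375,0.162,-0.02],[0,0,0]]
  ]
}}

```text
time_s: 3.15
position: [0.6117, -0.1399, 0.0096]
tool_rot: [[0.923, 0.385, -0.002], [0.385, -0.923, 0.001], [-0.001, -0.001, -1.0]]
ft_force: [-0.1, -1.0, -1.7]
grip_width: 0.0573
gripper_force: 32.7
```

```bash
python3 -c "
from h import *
go((.613,-.1407,.0075),-67.3)"
```

```text
t 3.15 shift [0.0029 0.0041 0.0069] turn [-0.002  0.002 -0.001] q6 54 dist 0.003 deg 0.0 w 0.0573 F 32.7 pos [ 0.6117 -0.1399  0.0096]
```

Call:
{"name": "step_arm", "arguments": {
  "targets": [
    [[0,0,0.005],[0,0,0]],
    [[0,0,0.007],[0,0,0]],
    [[0,0,0.007],[0,0,0]]
  ]
}}

```text
time_s: 3.4
position: [0.6127, -0.1402, 0.009]
tool_rot: [[0.923, 0.385, 0.0], [0.385, -0.923, -0.0], [0.0, 0.0, -1.0]]
ft_force: [-0.2, -0.3, -0.4]
grip_width: 0.0578
gripper_force: 32.7
```

Call:
{"name": "step_arm", "arguments": {
  "targets": [
    [[0,0,0],[0,0,0]],
    [[0,0,0],[0,0,0]],
    [[0,0,0],[0,0,0]],
    [[0,0,0],[0,0,0]],
    [[0,0,-0.1],[0,0,0]],
    [[0,0,-0.2],[0,0,0]],
    [[0,0,-0.3],[0,0,0]],
    [[0,0,-0.4],[0,0,0]],
    [[0,0,-0.4],[0,0,0]]
  ],
  "jaw": 82
}}

```text
time_s: 4.15
position: [0.6151, -0.1408, 0.1353]
tool_rot: [[0.923, 0.386, 0.01], [0.386, -0.923, -0.004], [0.008, 0.008, -1.0]]
ft_force: [0.0, -1.3, 0.1]
grip_width: 0.082
gripper_force: 0.0
```

```bash
python3 -c "
from h import *
go((.504,.072,.13),-12)
d=cam('top');P=cloud(d)
m=np.zeros((480,640),bool);m[205:260,370:425]=1;m&=(P[...,2]>.022)&(P[...,2]<.05)&(d['img'].min(2)>120)
print(m.sum(),cv2.minEnclosingCircle((P[m][:,:2]*1000).astype(np.float32)))"
```

```text
t 4.15 shift [-0.0682 -0.7975  0.0108] turn [ 0.014 -0.004 -1.229] q6 20 dist 0.24 deg 55.3 w 0.082 F 0.0 pos [ 0.6151 -0.1408  0.1353]
0 ((0.0, 0.0), 0.0)
```

Call:
{"name": "step_arm", "arguments": {
  "targets": [
    [[-0.068,-0.797,0.01],[0,0,-1]],
    [[-0.068,-0.797,0.01],[0,0,-1]],
    [[-0.068,-0.797,0.01],[0,0,-1]],
    [[-0.068,-0.797,0.01],[0,0,-1]],
    [[-0.068,-0.797,0.01],[0,0,-1]],
    [[-0.068,-0.797,0.01],[0,0,-1]],
    [[-0.068,-0.797,0.01],[0,0,-1]],
    [[-0.068,-0.797,0.01],[0,0,-1]],
    [[-0.068,-0.797,0.01],[0,0,-1]],
    [[-0.068,-0.797,0.01],[0,0,-1]]
  ],
  "jaw": 60
}}

```text
time_s: 5.03
position: [0.5022, 0.072, 0.1253]
tool_rot: [[0.382, 0.924, -0.0], [0.924, -0.382, -0.0], [-0.0, -0.0, -1.0]]
ft_force: [-0.3, 0.1, 0.6]
grip_width: 0.0599
gripper_force: 0.0
```

```bash
python3 -c "
from h import *
go((.504,.072,.07),-12)
d=cam('top');save(d,'t2')
P=cloud(d)
m=np.zeros((480,640),bool);m[205:260,370:425]=1;m&=(P[...,2]>.022)&(P[...,2]<.05)&(d['img'].min(2)>120)
if m.any(): print(m.sum(),cv2.minEnclosingCircle((P[m][:,:2]*1000).astype(np.float32)))"
```

```text
t 5.03 shift [0.0022 0.0058 0.1843] turn [-0.001  0.    -0.232] q6 20 dist 0.055 deg 10.5 w 0.0599 F 0.0 pos [0.5022 0.072  0.1253]
154 ((614.8167114257812, -138.9176788330078), 29.436931610107422)
```

View pics/t2.png

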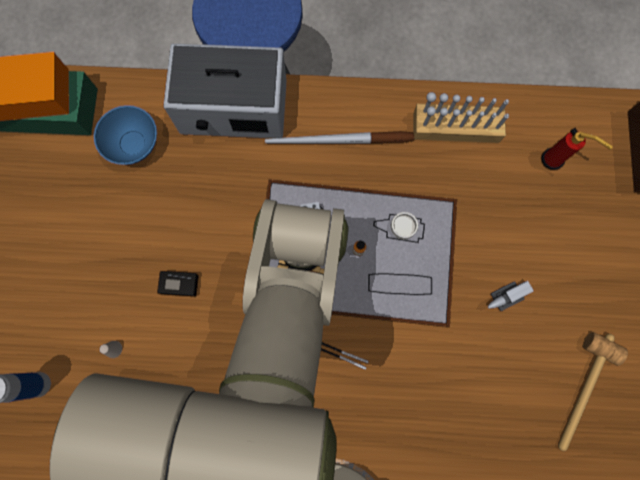

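The dish now stands on the anvil outline (404,226), and the clamp outline (368–432, 273–295) is clear. Next I pick the clamp.

Call:
{"name": "step_arm", "arguments": {
  "targets": [
    [[0.002,0.006,0],[0,0,-0.232]],
    [[0.002,0.006,0.08],[0,0,-0.232]],
    [[0.002,0.006,0.18],[0,0,-0.232]],
    [[0.002,0.006,0.28],[0,0,-0.232]],
    [[0.002,0.006,0.35],[0,0,-0.232]],
    [[0.002,0.006,0.378],[0,0,-0.232]],
    [[0.002,0.006,0.378],[0,0,-0.232]],
    [[0.002,0.006,0.378],[0,0,-0.232]]
  ]
}}

```text
time_s: 5.75
position: [0.5043, 0.0722, 0.0127]
tool_rot: [[0.207, 0.978, 0.0], [0.978, -0.207, -0.0], [0.0, 0.0, -1.0]]
ft_force: [-0.0, 0.1, 0.7]
grip_width: 0.0599
gripper_force: 0.0
```

Call:
{"name": "step_arm", "arguments": {
  "targets": [
    [[0,0,0],[0,0,0]],
    [[0,0,0],[0,0,0]],
    [[0,0,0],[0,0,0]],
    [[0,0,0],[0,0,0]],
    [[0,0,0],[0,0,0]],
    [[0,0,0],[0,0,0]],
    [[0,0,0],[0,0,0]]
  ],
  "jaw": 15,
  "grip_force": 40
}}

```text
time_s: 6.33
position: [0.5045, 0.0725, 0.0136]
tool_rot: [[0.206, 0.979, 0.003], [0.979, -0.206, -0.0], [0.0, 0.003, -1.0]]
ft_force: [-1.3, -0.7, 7.2]
grip_width: 0.0289
gripper_force: 40.3
```

```bash
python3 -c "
from h import *
go((.488,-.1335,.13),.6)"
```

```text
t 6.33 shift [-0.6832  0.0885 -0.3878] turn [ 0.003  0.    -0.277] q6 -16 dist 0.237 deg 12.5 w 0.0289 F 40.3 pos [0.5045 0.0725 0.0136]
```

Call:
{"name": "step_arm", "arguments": {
  "targets": [
    [[0,0,-0.08],[0,0,0]],
    [[0,0,-0.2],[0,0,0]],
    [[0,0,-0.32],[0,0,0]],
    [[-0.05,0.01,-0.38],[0,0,-0.02]],
    [[-0.15,0.02,-0.38],[0,0,-0.06]],
    [[-0.28,0.036,-0.38],[0,0,-0.1]],
    [[-0.41,0.053,-0.38],[0,0,-0.15]],
    [[-0.54,0.07,-0.38],[0,0,-0.2]],
    [[-0.64,0.083,-0.38],[0,0,-0.25]],
    [[-0.683,0.0885,-0.38],[0,0,-0.25]]
  ]
}}

```text
time_s: 7.17
position: [0.4873, -0.1369, 0.1269]
tool_rot: [[0.012, 1.0, 0.001], [1.0, -0.012, -0.001], [-0.001, 0.001, -1.0]]
ft_force: [0.1, 0.1, -0.7]
grip_width: 0.029
gripper_force: 40.0
```

Call:
{"name": "step_arm", "arguments": {
  "targets": [
    [[0,0,0],[0,0,0]],
    [[0,0,0],[0,0,0]]
  ]
}}

```text
time_s: 7.33
position: [0.4874, -0.1331, 0.1265]
tool_rot: [[0.013, 1.0, 0.0], [1.0, -0.013, 0.0], [0.0, 0.0, -1.0]]
ft_force: [-0.2, 0.1, -1.2]
grip_width: 0.0291
gripper_force: 40.0
```

```bash
python3 -c "
from h import *
go((.488,-.1335,.0145),-.6)"
```

```text
t 7.33 shift [-0.0015  0.002   0.3733] turn [ 0.    -0.001 -0.003] q6 -15 dist 0.112 deg 0.1 w 0.0291 F 40.0 pos [ 0.4874 -0.1331  0.1265]
```

Call:
{"name": "step_arm", "arguments": {
  "targets": [
    [[0,0.002,0.1],[0,0,0]],
    [[0,0.002,0.2],[0,0,0]],
    [[0,0.002,0.3],[0,0,0]],
    [[0,0.002,0.35],[0,0,0]],
    [[0,0.002,0.365],[0,0,0]],
    [[0,0.002,0.373],[0,0,0]],
    [[0,0.002,0.373],[0,0,0]],
    [[0,0.002,0.373],[0,0,0]]
  ]
}}

```text
time_s: 8.0
position: [0.4888, -0.1331, 0.0155]
tool_rot: [[0.01, 1.0, 0.002], [1.0, -0.01, -0.001], [-0.001, 0.002, -1.0]]
ft_force: [-0.4, -0.2, -1.2]
grip_width: 0.0292
gripper_force: 40.0
```

Call:
{"name": "step_arm", "arguments": {
  "targets": [
    [[0,0,0],[0,0,0]],
    [[0,0,0],[0,0,0]],
    [[0,0,0],[0,0,0]],
    [[0,0,0],[0,0,0]],
    [[0,0,-0.1],[0,0,0]],
    [[0,0,-0.2],[0,0,0]],
    [[0,0,-0.3],[0,0,0]],
    [[0,0,-0.4],[0,0,0]],
    [[0,0,-0.4],[0,0,0]]
  ],
  "jaw": 60
}}

```text
time_s: 8.75
position: [0.4902, -0.1344, 0.1398]
tool_rot: [[0.011, 1.0, 0.009], [1.0, -0.011, -0.005], [-0.005, 0.009, -1.0]]
ft_force: [0.6, -0.5, 1.0]
grip_width: 0.0599
gripper_force: 0.0
```

```bash
python3 -c "
from h import *
go((.6285,.0668,.13),11)"
```

```text
t 8.75 shift [0.676  0.4534 0.0334] turn [ 0.01   0.007 -0.258] q6 -5 dist 0.244 deg 11.6 w 0.0599 F 0.0 pos [ 0.4902 -0.1344  0.1398]
```

Call:
{"name": "step_arm", "arguments": {
  "targets": [
    [[0.676,0.453,0.02],[0,0,-0.27]],
    [[0.676,0.453,0.02],[0,0,-0.27]],
    [[0.676,0.453,0.02],[0,0,-0.27]],
    [[0.676,0.453,0.02],[0,0,-0.27]],
    [[0.676,0.453,0.02],[0,0,-0.27]],
    [[0.676,0.453,0.02],[0,0,-0.27]],
    [[0.676,0.453,0.02],[0,0,-0.27]],
    [[0.676,0.453,0.02],[0,0,-0.27]],
    [[0.676,0.453,0.02],[0,0,-0.27]],
    [[0.676,0.453,0.02],[0,0,-0.27]]
  ],
  "jaw": 65
}}

```text
time_s: 9.58
position: [0.6258, 0.0669, 0.1283]
tool_rot: [[-0.198, 0.98, -0.001], [0.98, 0.198, -0.0], [-0.0, -0.001, -1.0]]
ft_force: [0.3, -0.2, 0.4]
grip_width: 0.0648
gripper_force: 0.0
```

```bash
python3 -c "
from h import *
d=cam('top');P=cloud(d)
m=np.zeros((480,640),bool);m[262:310,345:440]=1;m&=(P[...,2]>.022)&(P[...,2]<.05)
print(m.sum(),cv2.minAreaRect((P[m][:,:2]*1000).astype(np.float32)))
go((.6285,.0668,.0135),11)"
```

```text
771 ((488.2044677734375, -133.3173828125), (30.682968139648438, 123.70923614501953), 1.001216173171997)
t 9.63 shift [-0.0014  0.0088  0.3835] turn [-0.     0.     0.009] q6 -5 dist 0.115 deg -0.4 w 0.0651 F 0.0 pos [0.6259 0.0667 0.1285]
```

Clamp placed at (488.2, −133.3), as intended. Next is the block.

Call:
{"name": "step_arm", "arguments": {
  "targets": [
    [[-0.001,0.009,0.1],[0,0,0]],
    [[-0.001,0.009,0.2],[0,0,0]],
    [[-0.001,0.009,0.3],[0,0,0]],
    [[-0.001,0.009,0.36],[0,0,0]],
    [[-0.001,0.009,0.383],[0,0,0]],
    [[-0.001,0.009,0.383],[0,0,0]],
    [[-0.001,0.009,0.383],[0,0,0]]
  ]
}}

```text
time_s: 10.22
position: [0.6295, 0.0676, 0.0146]
tool_rot: [[-0.199, 0.98, 0.001], [0.98, 0.199, -0.0], [-0.0, 0.001, -1.0]]
ft_force: [0.4, -0.4, 1.2]
grip_width: 0.0648
gripper_force: 0.0
```

Call:
{"name": "step_arm", "arguments": {
  "targets": [
    [[0,0,0],[0,0,0]],
    [[0,0,0],[0,0,0]],
    [[0,0,0],[0,0,0]],
    [[0,0,0],[0,0,0]],
    [[0,0,0],[0,0,0]],
    [[0,0,0],[0,0,0]],
    [[0,0,0],[0,0,0]]
  ],
  "jaw": 25,
  "grip_force": 80
}}

```text
time_s: 10.8
position: [0.6296, 0.068, 0.0154]
tool_rot: [[-0.2, 0.98, 0.003], [0.98, 0.2, -0.0], [-0.001, 0.002, -1.0]]
ft_force: [-1.6, -0.9, 6.8]
grip_width: 0.0392
gripper_force: 82.5
```

```bash
python3 -c "
from h import *
go((.5013,.0728,.06),-8)"
```

```text
t 10.8 shift [ 0.101  -0.4156 -0.1498] turn [0.003 0.001 0.434] q6 16 dist 0.136 deg -19.5 w 0.0392 F 82.5 pos [0.6296 0.068  0.0154]
```

Call:
{"name": "step_arm", "arguments": {
  "targets": [
    [[0,0,-0.05],[0,0,0]],
    [[0,0,-0.12],[0,0,0]],
    [[0.01,-0.05,-0.16],[0,0,0.05]],
    [[0.035,-0.15,-0.16],[0,0,0.15]],
    [[0.06,-0.25,-0.16],[0,0,0.26]],
    [[0.085,-0.35,-0.16],[0,0,0.37]],
    [[0.1,-0.41,-0.16],[0,0,0.43]],
    [[0.101,-0.415,-0.14],[0,0,0.434]],
    [[0.101,-0.415,-0.1],[0,0,0.434]],
    [[0.101,-0.415,-0.05],[0,0,0.434]]
  ]
}}

```text
time_s: 11.63
position: [0.5019, 0.0729, 0.0291]
tool_rot: [[0.139, 0.99, 0.003], [0.99, -0.139, -0.0], [0.0, 0.003, -1.0]]
ft_force: [0.5, 0.2, -4.7]
grip_width: 0.039
gripper_force: 82.0
```

Call:
{"name": "step_arm", "arguments": {
  "targets": [
    [[0,0,0],[0,0,0]],
    [[0,0,0],[0,0,0]]
  ]
}}

```text
time_s: 11.8
position: [0.5011, 0.073, 0.0283]
tool_rot: [[0.139, 0.99, -0.001], [0.99, -0.139, 0.0], [-0.0, -0.001, -1.0]]
ft_force: [-0.0, 0.9, -4.3]
grip_width: 0.0387
gripper_force: 81.7
```

```bash
python3 -c "
from h import *
go((.5013,.0728,.0160),-8)"
```

```text
t 11.8 shift [-0.0005  0.0009  0.041 ] turn [-0.001  0.     0.   ] q6 16 dist 0.012 deg -0.0 w 0.0387 F 81.7 pos [0.5011 0.073  0.0283]
```

Call:
{"name": "step_arm", "arguments": {
  "targets": [
    [[0,0,0.02],[0,0,0]],
    [[0,0,0.035],[0,0,0]],
    [[0,0,0.04],[0,0,0]],
    [[0,0,0.042],[0,0,0]],
    [[0,0,0.042],[0,0,0]]
  ]
}}

```text
time_s: 12.22
position: [0.501, 0.073, 0.0159]
tool_rot: [[0.139, 0.99, 0.0], [0.99, -0.139, 0.0], [0.0, 0.0, -1.0]]
ft_force: [0.0, 0.4, -4.2]
grip_width: 0.0388
gripper_force: 82.0
```

Call:
{"name": "step_arm", "arguments": {
  "targets": [
    [[0,0,0],[0,0,0]],
    [[0,0,0],[0,0,0]],
    [[0,0,0],[0,0,0]],
    [[0,0,0],[0,0,0]],
    [[0,0,-0.1],[0,0,0]],
    [[0,0,-0.2],[0,0,0]],
    [[0,0,-0.3],[0,0,0]],
    [[0,0,-0.38],[0,0,0]],
    [[0,0,-0.38],[0,0,0]]
  ],
  "jaw": 65
}}

```text
time_s: 12.97
position: [0.503, 0.0729, 0.1346]
tool_rot: [[0.139, 0.99, 0.009], [0.99, -0.139, -0.001], [0.0, 0.009, -1.0]]
ft_force: [0.8, 0.0, 0.5]
grip_width: 0.0651
gripper_force: 0.0
```

```bash
python3 -c "
from h import *
go((.6148,-.1389,.13),-20)"
```

```text
t 12.97 shift [-0.6473  0.4671  0.0194] turn [ 0.011 -0.002  0.267] q6 7 dist 0.24 deg -12.0 w 0.0651 F 0.0 pos [0.503  0.0729 0.1346]
```

Call:
{"name": "step_arm", "arguments": {
  "targets": [
    [[-0.647,0.467,0.02],[0,0,0.26]],
    [[-0.647,0.467,0.02],[0,0,0.26]],
    [[-0.647,0.467,0.02],[0,0,0.26]],
    [[-0.647,0.467,0.02],[0,0,0.26]],
    [[-0.647,0.467,0.02],[0,0,0.26]],
    [[-0.647,0.467,0.02],[0,0,0.26]],
    [[-0.647,0.467,0.02],[0,0,0.26]],
    [[-0.647,0.467,0.02],[0,0,0.26]],
    [[-0.647,0.467,0.02],[0,0,0.26]],
    [[-0.647,0.467,0.02],[0,0,0.26]]
  ],
  "jaw": 82
}}

```text
time_s: 13.8
position: [0.6122, -0.1376, 0.1239]
tool_rot: [[0.336, 0.942, -0.001], [0.942, -0.336, 0.0], [0.0, -0.001, -1.0]]
ft_force: [-0.7, -0.8, 0.5]
grip_width: 0.0818
gripper_force: 0.0
```

```bash
python3 -c "
from h import *
d=cam('top');P=cloud(d);save(d,'t3')
m=np.zeros((480,640),bool);m[240:295,285:340]=1;m&=(P[...,2]>.039)&(P[...,2]<.06)
print(m.sum(),cv2.minAreaRect((P[m][:,:2]*1000).astype(np.float32)))
go((.6148,-.1389,.0085),-20)"
```

```text
155 ((510.5936584472656, 70.28276824951172), (40.20057678222656, 22.413158416748047), 78.23733520507812)
t 13.85 shift [-0.0014  0.0095  0.3852] turn [-0.    -0.     0.008] q6 7 dist 0.116 deg -0.4 w 0.0821 F 0.0 pos [ 0.6123 -0.1376  0.124 ]
```

View pics/t3.png

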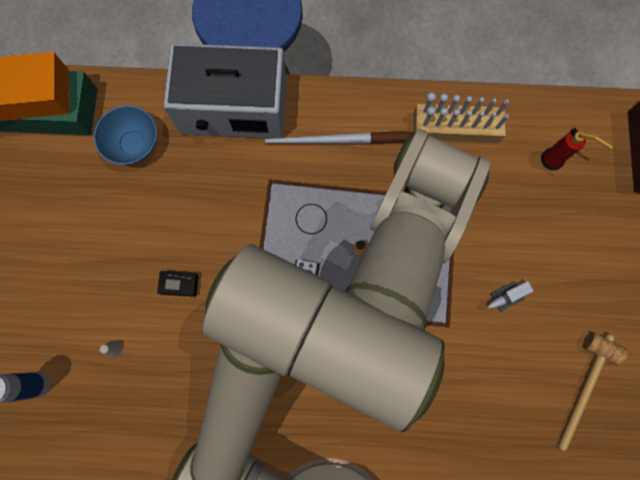

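The circle (311,219) is now empty, and the block (307,268) is half hidden by the arm. Next I pick the dish.

Call:
{"name": "step_arm", "arguments": {
  "targets": [
    [[-0.001,0.009,0.1],[0,0,0]],
    [[-0.001,0.009,0.2],[0,0,0]],
    [[-0.001,0.009,0.3],[0,0,0]],
    [[-0.001,0.009,0.36],[0,0,0]],
    [[-0.001,0.009,0.385],[0,0,0]],
    [[-0.001,0.009,0.385],[0,0,0]],
    [[-0.001,0.009,0.385],[0,0,0]]
  ]
}}

```text
time_s: 14.43
position: [0.6155, -0.1396, 0.0094]
tool_rot: [[0.337, 0.942, 0.001], [0.942, -0.337, -0.0], [-0.0, 0.001, -1.0]]
ft_force: [0.8, 0.2, 0.2]
grip_width: 0.0818
gripper_force: 0.0
```

Call:
{"name": "step_arm", "arguments": {
  "targets": [
    [[0,0,0],[0,0,0]],
    [[0,0,0],[0,0,0]],
    [[0,0,0],[0,0,0]],
    [[0,0,0],[0,0,0]],
    [[0,0,0],[0,0,0]],
    [[0,0,0],[0,0,0]]
  ],
  "jaw": 45,
  "grip_force": 30
}}

```text
time_s: 14.93
position: [0.6157, -0.1401, 0.0104]
tool_rot: [[0.337, 0.941, 0.003], [0.941, -0.337, -0.001], [-0.0, 0.003, -1.0]]
ft_force: [-1.4, 0.4, 7.1]
grip_width: 0.0572
gripper_force: 31.4
```

```bash
python3 -c "
from h import *
d=cam('top'); s=cv2.HoughCircles(cv2.resize(cv2.cvtColor(d['img'],7)[185:255,275:350],None,fx=6,fy=6,interpolation=2),cv2.HOUGH_GRADIENT,1,500,param1=100,param2=20,minRadius=80,maxRadius=110)
if s is not None:
  u,v,r=s[0,0]; u=(u+.5)/6-.5+275; v=(v+.5)/6-.5+185; print(u,v,r/6,ray(d,[(u,v),(u+r/6,v)],.006))
go((.6243,.0658,.15),-20)"
```

```text
311.0 218.83333 14.316667 [[0.62424815 0.06593675 0.006     ]
 [0.62570532 0.03400094 0.006     ]]
t 14.98 shift [ 0.6558 -0.2032 -0.4659] turn [0.004 0.    0.007] q6 26 dist 0.249 deg -0.3 w 0.0573 F 31.4 pos [ 0.6157 -0.1401  0.0104]
```

Call:
{"name": "step_arm", "arguments": {
  "targets": [
    [[0,0,-0.08],[0,0,0]],
    [[0,0,-0.2],[0,0,0]],
    [[0,0,-0.3],[0,0,0]],
    [[0.04,-0.012,-0.35],[0,0,0]],
    [[0.14,-0.043,-0.35],[0,0,0]],
    [[0.26,-0.08,-0.35],[0,0,0]],
    [[0.38,-0.118,-0.35],[0,0,0]],
    [[0.5,-0.155,-0.35],[0,0,0]],
    [[0.6,-0.186,-0.35],[0,0,0]],
    [[0.656,-0.203,-0.35],[0,0,0]]
  ]
}}

```text
time_s: 15.82
position: [0.6238, 0.0694, 0.1144]
tool_rot: [[0.335, 0.942, 0.001], [0.942, -0.335, 0.001], [0.001, 0.001, -1.0]]
ft_force: [0.2, 0.2, -1.0]
grip_width: 0.0574
gripper_force: 32.8
```

Call:
{"name": "step_arm", "arguments": {
  "targets": [
    [[0,0,0],[0,0,0]],
    [[0,0,0],[0,0,0]]
  ]
}}

```text
time_s: 15.98
position: [0.6241, 0.0666, 0.1141]
tool_rot: [[0.336, 0.942, 0.001], [0.942, -0.336, -0.0], [0.0, 0.001, -1.0]]
ft_force: [0.4, -0.6, -0.9]
grip_width: 0.0573
gripper_force: 32.8
```

```bash
python3 -c "
from h import *
go((.6243,.0655,.0115),-20)"
```

```text
t 15.98 shift [-0.0032  0.0015  0.342 ] turn [ 0.001 -0.     0.009] q6 26 dist 0.103 deg -0.4 w 0.0573 F 32.8 pos [0.6241 0.0666 0.1141]
```

Call:
{"name": "step_arm", "arguments": {
  "targets": [
    [[-0.003,0.001,0.1],[0,0,0]],
    [[-0.003,0.001,0.2],[0,0,0]],
    [[-0.003,0.001,0.29],[0,0,0]],
    [[-0.003,0.001,0.325],[0,0,0]],
    [[-0.003,0.001,0.337],[0,0,0]],
    [[-0.003,0.001,0.342],[0,0,0]],
    [[-0.003,0.001,0.342],[0,0,0]],
    [[-0.003,0.001,0.342],[0,0,0]]
  ]
}}

```text
time_s: 16.65
position: [0.625, 0.0646, 0.0125]
tool_rot: [[0.337, 0.941, 0.003], [0.941, -0.337, -0.0], [0.001, 0.003, -1.0]]
ft_force: [0.4, -0.3, -0.7]
grip_width: 0.057
gripper_force: 32.8
```

Call:
{"name": "step_arm", "arguments": {
  "targets": [
    [[0,0,0],[0,0,0]],
    [[0,0,0],[0,0,0]],
    [[0,0,0],[0,0,0]],
    [[0,0,0],[0,0,0]],
    [[0,0,-0.1],[0,0,0]],
    [[0,0,-0.2],[0,0,0]],
    [[0,0,-0.3],[0,0,0]],
    [[0,0,-0.4],[0,0,0]],
    [[0,0,-0.4],[0,0,0]]
  ],
  "jaw": 82
}}

```text
time_s: 17.4
position: [0.6265, 0.0649, 0.1373]
tool_rot: [[0.337, 0.941, 0.011], [0.941, -0.337, -0.001], [0.003, 0.011, -1.0]]
ft_force: [1.2, -0.5, 0.6]
grip_width: 0.0821
gripper_force: 0.0
```

```bash
python3 -c "
from h import *
go((.471,-.3655,.13),28.5)"
```

```text
t 17.4 shift [-1.5254 -0.0047  0.0201] turn [ 0.014  0.002 -1.071] q6 -66 dist 0.458 deg 48.2 w 0.0821 F 0.0 pos [0.6265 0.0649 0.1373]
```

Call:
{"name": "step_arm", "arguments": {
  "targets": [
    [[-0.9,-0.003,0],[0,0,-0.9]],
    [[-0.9,-0.003,0],[0,0,-0.9]],
    [[-0.9,-0.003,0],[0,0,-0.9]],
    [[-0.9,-0.003,0],[0,0,-0.9]],
    [[-0.9,-0.003,0],[0,0,-0.9]],
    [[-0.9,-0.003,0],[0,0,-0.9]],
    [[-0.9,-0.003,0],[0,0,-0.9]],
    [[-0.9,-0.003,0],[0,0,-0.9]],
    [[-0.9,-0.003,0],[0,0,-0.9]],
    [[-0.9,-0.003,0],[0,0,-0.9]]
  ],
  "jaw": 55
}}

```text
time_s: 18.23
position: [0.5322, -0.1886, 0.1307]
tool_rot: [[-0.354, 0.935, -0.0], [0.935, 0.354, 0.0], [0.0, 0.0, -1.0]]
ft_force: [-0.6, 0.9, -0.4]
grip_width: 0.0547
gripper_force: 0.0
```

```bash
python3 -c "
from h import *
go((.471,-.3655,.11),28.5)
d=cam('scene');save(d,'s4')"
```

```text
t 18.23 shift [-0.4791 -0.3996  0.0687] turn [ 0.    -0.001 -0.172] q6 -66 dist 0.188 deg 7.7 w 0.0547 F 0.0 pos [ 0.5322 -0.1886  0.1307]
```

View pics/s4.png

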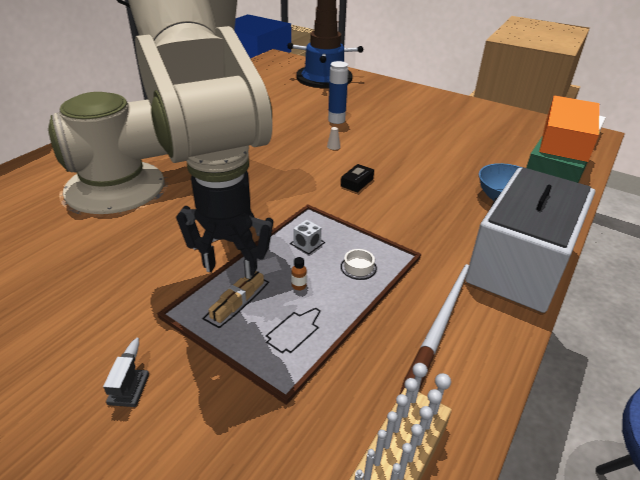

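Clamp, block and dish are all inside their outlines and the bottle (299,275) is undisturbed. Next is the anvil (127,378).

Call:
{"name": "step_arm", "arguments": {
  "targets": [
    [[-0.479,-0.4,0.05],[0,0,-0.172]],
    [[-0.479,-0.4,0.05],[0,0,-0.172]],
    [[-0.479,-0.4,0.05],[0,0,-0.172]],
    [[-0.479,-0.4,0.05],[0,0,-0.172]],
    [[-0.479,-0.4,0.05],[0,0,-0.172]],
    [[-0.479,-0.4,0.05],[0,0,-0.172]],
    [[-0.479,-0.4,0.05],[0,0,-0.172]],
    [[-0.479,-0.4,0.05],[0,0,-0.172]],
    [[-0.479,-0.4,0.05],[0,0,-0.172]]
  ]
}}

```text
time_s: 19.03
position: [0.4719, -0.3642, 0.116]
tool_rot: [[-0.48, 0.877, 0.0], [0.877, 0.48, 0.0], [0.0, 0.0, -1.0]]
ft_force: [-0.0, 0.3, -0.2]
grip_width: 0.0551
gripper_force: 0.0
```

```bash
python3 -c "
from h import *
go((.471,-.3655,.027),28.5)"
```

```text
t 19.03 shift [-0.0025 -0.0047  0.2966] turn [ 0.    -0.     0.004] q6 -66 dist 0.089 deg -0.2 w 0.0551 F 0.0 pos [ 0.4719 -0.3642  0.116 ]
```

Call:
{"name": "step_arm", "arguments": {
  "targets": [
    [[-0.002,-0.005,0.1],[0,0,0]],
    [[-0.002,-0.005,0.19],[0,0,0]],
    [[-0.002,-0.005,0.26],[0,0,0]],
    [[-0.002,-0.005,0.295],[0,0,0]],
    [[-0.002,-0.005,0.295],[0,0,0]],
    [[-0.002,-0.005,0.295],[0,0,0]]
  ]
}}

```text
time_s: 19.53
position: [0.4706, -0.3667, 0.0279]
tool_rot: [[-0.479, 0.878, 0.0], [0.878, 0.479, -0.0], [-0.0, 0.0, -1.0]]
ft_force: [-0.5, 0.4, 0.1]
grip_width: 0.055
gripper_force: 0.0
```

Call:
{"name": "step_arm", "arguments": {
  "targets": [
    [[0,0,0],[0,0,0]],
    [[0,0,0],[0,0,0]],
    [[0,0,0],[0,0,0]],
    [[0,0,0],[0,0,0]],
    [[0,0,0],[0,0,0]],
    [[0,0,0],[0,0,0]],
    [[0,0,0],[0,0,0]]
  ],
  "jaw": 10,
  "grip_force": 80
}}

```text
time_s: 20.12
position: [0.4706, -0.3675, 0.0289]
tool_rot: [[-0.478, 0.879, 0.002], [0.879, 0.478, -0.002], [-0.003, 0.001, -1.0]]
ft_force: [1.0, 1.7, 6.7]
grip_width: 0.0226
gripper_force: 78.4
```

```bash
python3 -c "
from h import *
go((.6131,-.1407,.13),-6.6)"
```

```text
t 20.12 shift [ 0.4366  0.7786 -0.3375] turn [0.002 0.003 0.781] q6 -6 dist 0.286 deg -35.1 w 0.0226 F 78.4 pos [ 0.4706 -0.3675  0.0289]
```

Call:
{"name": "step_arm", "arguments": {
  "targets": [
    [[0,0,-0.06],[0,0,0]],
    [[0,0,-0.16],[0,0,0]],
    [[0,0,-0.26],[0,0,0]],
    [[0.03,0.05,-0.33],[0,0,0.05]],
    [[0.08,0.15,-0.34],[0,0,0.15]],
    [[0.15,0.26,-0.34],[0,0,0.27]],
    [[0.21,0.37,-0.34],[0,0,0.39]],
    [[0.27,0.48,-0.34],[0,0,0.5]],
    [[0.33,0.59,-0.34],[0,0,0.61]],
    [[0.38,0.68,-0.34],[0,0,0.7]]
  ]
}}

```text
time_s: 20.95
position: [0.5952, -0.1669, 0.1289]
tool_rot: [[0.055, 0.998, -0.001], [0.998, -0.055, 0.001], [0.001, -0.001, -1.0]]
ft_force: [-0.2, -0.7, -5.7]
grip_width: 0.0223
gripper_force: 80.0
```

```bash
python3 -c "
from h import *
go((.6129,-.1426,.13),-6.6)"
```

```text
t 20.95 shift [ 0.0842  0.0543 -0.0038] turn [-0.002 -0.001  0.076] q6 -6 dist 0.03 deg -3.4 w 0.0223 F 80.0 pos [ 0.5952 -0.1669  0.1289]
```

Call:
{"name": "step_arm", "arguments": {
  "targets": [
    [[0.05,0.03,0],[0,0,0.07]],
    [[0.084,0.054,0],[0,0,0.076]],
    [[0.084,0.054,0],[0,0,0.076]],
    [[0.084,0.054,0],[0,0,0.076]],
    [[0.084,0.054,0],[0,0,0.076]]
  ]
}}

```text
time_s: 21.37
position: [0.6116, -0.1462, 0.1291]
tool_rot: [[0.111, 0.994, -0.001], [0.994, -0.111, -0.0], [-0.0, -0.001, -1.0]]
ft_force: [-0.9, 0.5, -5.0]
grip_width: 0.0225
gripper_force: 79.9
```

```bash
python3 -c "
from h import *
go((.6129,-.1426,.0355),-6.6)"
```

```text
t 21.37 shift [0.0125 0.0033 0.3119] turn [-0.001  0.     0.005] q6 -6 dist 0.094 deg -0.2 w 0.0225 F 79.9 pos [ 0.6116 -0.1462  0.1291]
```

Call:
{"name": "step_arm", "arguments": {
  "targets": [
    [[0.012,0.003,0.06],[0,0,0]],
    [[0.012,0.003,0.15],[0,0,0]],
    [[0.012,0.003,0.23],[0,0,0]],
    [[0.012,0.003,0.28],[0,0,0]],
    [[0.012,0.003,0.3],[0,0,0]],
    [[0.012,0.003,0.308],[0,0,0]],
    [[0.012,0.003,0.311],[0,0,0]],
    [[0.012,0.003,0.311],[0,0,0]],
    [[0.012,0.003,0.311],[0,0,0]]
  ]
}}

```text
time_s: 22.12
position: [0.614, -0.1422, 0.0372]
tool_rot: [[0.111, 0.994, 0.002], [0.994, -0.111, -0.001], [-0.001, 0.002, -1.0]]
ft_force: [-0.0, 0.4, -4.9]
grip_width: 0.0227
gripper_force: 79.8
```

Call:
{"name": "step_arm", "arguments": {
  "targets": [
    [[0,0,0],[0,0,0]],
    [[0,0,0],[0,0,0]],
    [[0,0,0],[0,0,0]],
    [[0,0,0],[0,0,0]],
    [[0,0,-0.1],[0,0,0]],
    [[0,0,-0.2],[0,0,0]],
    [[0,0,-0.3],[0,0,0]],
    [[0,0,-0.4],[0,0,0]],
    [[0,0,-0.4],[0,0,0]],
    [[0,0,-0.4],[0,0,0]]
  ],
  "jaw": 60
}}

```text
time_s: 22.95
position: [0.6141, -0.1419, 0.158]
tool_rot: [[0.111, 0.994, 0.004], [0.994, -0.111, -0.002], [-0.001, 0.004, -1.0]]
ft_force: [0.5, 0.1, -0.8]
grip_width: 0.0605
gripper_force: 0.0
```

Call:
{"name": "step_arm", "arguments": {
  "targets": [
    [[-0.9,-0.8,-0.3],[0,0,0]],
    [[-0.9,-0.8,-0.3],[0,0,0]],
    [[-0.9,-0.8,-0.3],[0,0,0]],
    [[-0.9,-0.8,-0.3],[0,0,0]],
    [[-0.9,-0.8,-0.3],[0,0,0]],
    [[-0.9,-0.8,-0.3],[0,0,0]],
    [[-0.9,-0.8,-0.3],[0,0,0]],
    [[-0.9,-0.8,-0.3],[0,0,0]],
    [[-0.9,-0.8,-0.3],[0,0,0]],
    [[-0.9,-0.8,-0.3],[0,0,0]]
  ]
}}

```text
time_s: 23.78
position: [0.341, -0.3874, 0.2464]
tool_rot: [[0.117, 0.993, -0.001], [0.993, -0.117, -0.002], [-0.002, -0.001, -1.0]]
ft_force: [-0.1, -0.7, 0.9]
grip_width: 0.06
gripper_force: 0.0
```

Run:
```python
from h import *
d=cam('top'); P=cloud(d); Z=P[...,2]; save(d,'t5')
for nm,(u0,v0,u1,v1),z0,z1 in [('block',(280,240,335,295),.04,.06),('clamp',(350,262,445,310),.022,.05),('dish',(285,190,340,245),.022,.05),('bottle',(345,230,375,262),.05,.09),('anvil',(365,200,435,255),.045,.08)]:
    m=np.zeros((480,640),bool); m[v0:v1,u0:u1]=1; m&=(Z>z0)&(Z<z1)
    q=(P[m][:,:2]*1000).astype(np.float32)
    if len(q)>3: rr=cv2.minAreaRect(q); print(nm,m.sum(),np.percentile(P[m][:,2],[5,50,95]).round(4),np.round(rr[0],1),np.round(rr[1],1),round(rr[2],1),np.round(cv2.minEnclosingCircle(q)[0],1))
```

```text
block 331 [0.0408 0.0458 0.0502] [500.2  72. ] [39.9 40.3] 81.9 [501.1  72.1]
clamp 767 [0.0263 0.0312 0.0355] [ 488.  -133.4] [ 30.3 124.3] 1.8 [ 488.4 -133.4]
dish 181 [0.0234 0.0298 0.0337] [623.5  64.6] [58.  54.9] 2.5 [624.  66.]
bottle 97 [0.0504 0.0674 0.0714] [555.1 -40.8] [23.6 21.5] 87.0 [556.7 -41.5]
anvil 474 [0.0493 0.06   0.0643] [ 603.2 -108.8] [ 55.1 140.5] 20.7 [ 585.9 -115.4]
```

View pics/t5.png

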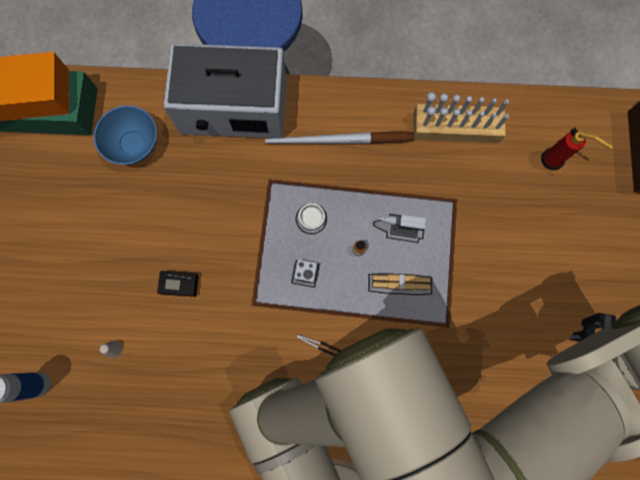

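All pieces sit in their outlines in the picture: dish (312,217), block (306,272), clamp (400,283), anvil (402,227). The bottle spilled into the anvil's measuring box, so I'll recheck that number and then hand in.

Run:
```python
from h import *
d=cam('top'); P=cloud(d); Z=P[...,2]
m=(Z>.045)&(Z<.08)&(P[...,0]>.58)&(P[...,0]<.66)&(P[...,1]<-.06)&(P[...,1]>-.22)
q=(P[m][:,:2]*1000).astype(np.float32); (c,s,a)=cv2.minAreaRect(q)
if s[0]<s[1]: a+=90
v=np.array([np.cos(np.radians(a)),np.sin(np.radians(a))]); v*=np.sign(v[1])
o=np.array(c)-13*v; e=np.linalg.norm(o-[613.1,-140.7]); print(s,a,o,e)
if e<6 and abs(a%180-83.4)<6: print(close_job())
```

```text
(97.74715423583984, 24.871728897094727) 83.04161071777344 [ 613.81599993 -141.92954623] 1.4228281094045963
the job is handed in; nothing more can be done
None
```

The job is handed in after about 24 s of robot time: my last camera check put clamp, block, dish and anvil upright within about 2 mm of their outline centres, the anvil's horn as drawn, and the bottle unmoved. The hand-in call returned no verdict.

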